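Put the flash-point kit back in its nests

ROBOT

A 7-joint arm with a two-finger parallel gripper is mounted at the origin on the work surface. World frame = base frame: x ahead of the robot, y to its left, z up, the work surface at z = 0. Lengths are in m, angles in rad, forces in N, time in s.
With the tool pointing down it reaches from about 0.425 to 0.925 m from the base axis. Payload 6.8 kg.
Tool frame: the origin (TCP) lies on the centre line of the jaws, within the pads' length; the fingertips stand 14 mm ahead of it and the grasp point (between the pads) lies 5 mm behind it (r.nose_length is the distance from the TCP to the fingertips, in m); z points along the fingers, y is the direction in which the jaws open and shut (so a half turn about z gives the same grasp; the last joint's range is limited). The gripper opens to 85 mm and grips with 20 to 120 N. Pads are 22 mm wide; open, the fingers measure 114 mm over their backs; the gripper's body (76 mm by 85 mm) begins 54 mm behind the grasp point. The pads swing forward as they close: fully open they stand 13 mm farther back than shut.
Start: joints at [-1.301, 0.477, 0.022, 1.555, -0.011, 1.109, -0.083], TCP at [0.249, 0.627, 0.245] pointing down, gripper open.
Joint ranges: [-2.96, 2.96], [-0.34, 2.1], [-1.41, 1.46], [0.24, 2.44], [-1.37, 4.51], [0.17, 1.92], [-2.96, 2.96]. Speed limits (rad/s): [2.39, 2.39, 3.14, 3.14, 3.14, 3.14, 3.14].

INTERFACE

Orientations are given as a rotation vector (axis times angle).
In Python, from bench import r, imaging, look_for, outline_of gives the robot as it stands. The module is installed in compiled form; this text tells all that it offers.
- The arm moves only by the tool carry_out, never from a script. Its arguments are lists of equal length, an entry for each row: "offset": the shift along the tool's x, y, z as a fraction of full scale, a list of three; "turn": the turn, a rotation vector about the tool's x, y, z as a fraction of full scale, a list of three. A call has 1 to 8 rows; each row is the pose to reach, as a shift and turn from the pose commanded when the call began, along the tool's axes at that moment; what a row does not reach only later rows make up. Full scale, the value 1, is 0.5 m for a shift and 1.5 rad for a turn. A row lasts 1/10 s, in which the tool goes at most 50 mm and 8.59 degrees, less where a joint would pass 70% of its speed; a pose out of reach is approached as far as the arm can. A call with a number of a shift or a turn outside -1 to 1 is refused whole. A call with a gripper value outside its range is refused whole. "hand" is the closure, from 0 (fully open) to 1 (shut), set as the call begins (left out, the last holds). The fingers move at their own pace and stop on an object; "force" is the grip in N (left out, the last holds). Time passes only in rows, so rows that repeat a pose let the fingers close. It gives the time, the measured TCP pose, the force and the opening at its end, in the units of the state.
- r.get_obs(): the state, without advancing time (a new reading comes with each control period).
- imaging.grab_frame(name): name is "scene" or "top" or "wrist"; returns a dict with "pixels" (400x640x3 uint8, red, green, blue), "fx", "fy", "cx", "cy" (pixels), "R" (3x3) and "t" (3): a world point X has camera coordinates R X + t. Camera axes: x right, y down, z forward; pixel columns grow to the right and rows downward; lengths in m; the calibration is good to about 2 mm. A picture is of the moment at which its call begins. There is no depth.
- r.hand_in(): hands the job in, once; it reports no verdict.
Trained networks look in the newest picture that a camera, given by its name, has taken for a name from the list of things; names that differ only in an ending like _2 or _b are one class to them, and where a whole thing is asked for, a point or a joint stands for the part that bears it (a point fixed in the world has none). Each returns a list of dicts, best first, with "score" (0 to 1); they miss things now and then, are a little off and sometimes report something else, mostly with a low value. They report only what shows in the picture. A call takes as long as a camera call.
- look_for(query, camera): "xyz" ([x, y, z] in m, in the coordinates of the camera as it stood for that picture, good to about 4 mm: the middle of the surface that is visible of it).
- outline_of(query, camera): "region" (400x640 bool, what is visible of it).
The state is a dict: "clock": time; "joints": joint angles; "qvel": joint speeds; "tau": joint torques, N m; "tcp_pos": TCP position; "orientation": TCP orientation; "contact_force": force on the tool from outside, world axes, zero at the start; "moment": the same for the moment, N m; "grip_width": finger opening in m.
Only numpy, scipy, OpenCV 4.12 (cv2) and the standard library are available. Lean on these libraries where they do the work, as an engineer would, in place of code of your own. Each camera call takes 0.05 s, during which the arm holds its last target. There are 200 camera calls.

TASK

Clear up after the flash-point test: put the brass test cup, the square amber bottle, the steel check weight and the bench timer each into the white bench nest whose outline matches its foot. Each must end flat on the nest's floor, inside the rim and turned to suit its outline; keep everything upright as found, set things down rather than drop them, and leave the measuring cylinder and the marker pen alone.

Things in the scene. Friction and masses are not known exactly. Their poses are not given: they have to be found in the camera images.
- test_cup: Brass test cup, open at the top, loose, standing upright on the bench: 56 mm high, round body 50 mm in diameter, with a flange 58 mm in diameter on its upper 12 mm (44 to 56 mm above the underside); it is rigid and can be gripped across the flange. Origin: centre of the underside; z up. About 0.25 kg. Belongs in the large round nest.
- bottle: Square amber glass sample bottle with a white label band and a round white cap, closed, loose, upright: body 44 x 44 mm and 68 mm high, shoulder above, cap 32 mm in diameter from 76 to 95 mm above the underside. Origin: centre of the underside; z up. x and y are square to the body's sides. About 0.18 kg. Belongs in the square nest.
- weight: Steel check weight, loose, upright: round body 32 mm in diameter and 38 mm high with a knob 20 mm in diameter on top, 54 mm high in all. Origin: centre of the underside; z up. About 0.2 kg. Belongs in the small round nest.
- timer: Grey plastic bench timer, an oblong slab with a pale display and three white buttons on top, loose, lying flat with the display up: 90 mm along its x, 38 mm along its y, 32 mm high. Origin: centre of the underside; z up. About 0.13 kg. Belongs in the oblong nest; either end may lie at either end.
- nest_large_round: White plastic nest for the cup: low round rim, inner diameter 68 mm, outer 76 mm. Fixed to the bench. Grey floor 3 mm thick (its top is 3 mm above the bench); the white rim is 4 mm wide and its top is 8 mm above the bench. Origin: centre of the nest's underside, on the bench; z up.
- nest_square: White plastic nest for the bottle: low square rim, inside 62 x 62 mm, outside 70 x 70 mm, sides along its x and y. Fixed to the bench. Grey floor 3 mm thick (its top is 3 mm above the bench); the white rim is 4 mm wide and its top is 8 mm above the bench. Origin: centre of the nest's underside, on the bench; z up.
- nest_small_round: White plastic nest for the weight: low round rim, inner diameter 48 mm, outer 56 mm. Fixed to the bench. Grey floor 3 mm thick (its top is 3 mm above the bench); the white rim is 4 mm wide and its top is 8 mm above the bench. Origin: centre of the nest's underside, on the bench; z up.
- nest_oblong: White plastic nest for the timer: low oblong rim, inside 108 mm along its x and 56 mm along its y, outside 116 x 64 mm. Fixed to the bench. Grey floor 3 mm thick (its top is 3 mm above the bench); the white rim is 4 mm wide and its top is 8 mm above the bench. Origin: centre of the nest's underside, on the bench; z up.
- cylinder: Bystander: clear measuring cylinder standing beyond the work, 180 mm high, tube 28 mm in diameter on a round foot 64 mm in diameter, loose. Origin: centre of the underside. Leave it alone.
- marker: Bystander: blue and black marker pen lying on the bench beyond the work, 136 mm along its x, 12 mm thick, loose. Origin: its middle, on the bench. Leave it alone. (Beyond it, to the robot's left, a steel tray 200 x 280 mm, 45 mm high, is fixed to the bench, 0.74 m or more ahead of the base.)

How it is judged:
By the outcome, as a careful person would: the job done as asked, in the order asked, and still so for the second after the job is handed in, with the robot touching nothing.
It also fails if it takes over 104 s, if anything falls off the work surface, if the arm or the gripper's body presses on something with over 40 N, if the wrist force passes 120 N, or if a joint passes its speed limit or range.

## Working session

There is one attempt and no reset: what is moved stays moved. The work goes in short steps, Python scripts to look and compute and a tool call to move; the robot and the scene stay as the last step left them, time stands still between calls to the robot, and variables do not carry over. Pictures are saved under pics/ and viewed, about 12 in all and at most 16, crops included, and the job is handed in when it is done.

Besides the shell and the picture viewer there is one more tool, called after "Request:" by a JSON object that holds its "method" and its "body". carry_out: Moves the arm, as the interface text tells. Shift numbers are shares of 0.5 m and turn numbers shares of 1.5 rad, none past 1 either way. Its arguments: {"type":"object","properties":{"offset":{"type":"array","items":{"type":"array","items":{"type":"number","minimum":-1,"maximum":1}}},"turn":{"type":"array","items":{"type":"array","items":{"type":"number","minimum":-1,"maximum":1}}},"hand":{"type":"number"},"force":{"type":"number"}},"required":["offset","turn"]}

```bash
mkdir -p pics
cat > h.py <<'E'
import numpy as np, cv2
from bench import r, imaging, look_for, outline_of
def save(f,n,crop=None):
    p=f["pixels"][:,:,::-1]
    if crop: p=p[crop[0]:crop[1],crop[2]:crop[3]]; p=cv2.resize(p,None,fx=2,fy=2)
    cv2.imwrite("pics/"+n,p)
def ray(f,u,v,z):
    R=np.array(f["R"]);t=np.array(f["t"]);c=-R.T@t
    d=R.T@np.array([(u-f["cx"])/f["fx"],(v-f["cy"])/f["fy"],1.]); return c+d*(z-c[2])/d[2]
def proj(f,X):
    p=np.array(f["R"])@np.array(X)+np.array(f["t"]); return f["fx"]*p[0]/p[2]+f["cx"],f["fy"]*p[1]/p[2]+f["cy"]
def world(f,x): return np.array(f["R"]).T@(np.array(x)-np.array(f["t"]))
E
python3 - <<'E'
from h import *
o=r.get_obs(); print({k:np.round(v,3) for k,v in o.items()}, r.nose_length)
for c in ["top","scene"]:
    f=imaging.grab_frame(c); save(f,c+"0.png"); print(c,np.round(-np.array(f["R"]).T@f["t"],3))
    for n in ["test_cup","bottle","weight","timer","nest_large_round","nest_square","nest_small_round","nest_oblong","cylinder","marker"]:
        for d in look_for(n,c)[:2]: 
            w=world(f,d["xyz"]); print(n,round(d["score"],2),np.round(w,3),np.round(proj(f,w)))
E
```

```text
{'clock': np.float64(0.0), 'joints': array([-1.301,  0.478,  0.022,  1.556, -0.011,  1.109, -0.083]), 'qvel': array([ 0.   , -0.001,  0.001,  0.002,  0.001,  0.001,  0.001]), 'tau': array([-0.0000e+00, -5.9644e+01,  1.6080e+00, -2.8119e+01,  1.3000e-02,
        9.0000e-03,  0.0000e+00]), 'tcp_pos': array([0.249, 0.627, 0.244]), 'orientation': array([-5.900e-01, -3.086e+00,  3.000e-03]), 'contact_force': array([-0.236, -0.178, -0.289]), 'moment': array([ 0.02 ,  0.026, -0.023]), 'grip_width': np.float64(0.085)} 0.014
top [0.473 0.001 0.94 ]
test_cup 0.81 [ 0.426 -0.093  0.038] [356. 279.]
test_cup 0.73 [0.436 0.065 0.004] [289. 275.]
bottle 0.88 [ 0.589 -0.078  0.069] [350. 208.]
weight 0.66 [0.433 0.064 0.007] [290. 276.]
weight 0.57 [0.588 0.082 0.041] [281. 210.]
timer 0.73 [ 0.424 -0.229  0.032] [414. 279.]
nest_large_round 0.73 [0.589 0.273 0.008] [205. 212.]
nest_square 0.83 [0.437 0.064 0.006] [290. 274.]
nest_small_round 0.66 [0.419 0.226 0.005] [222. 282.]
nest_oblong 0.85 [ 0.595 -0.28   0.007] [429. 208.]
cylinder 0.58 [ 0.749 -0.142  0.057] [375. 143.]
marker 0.6 [0.741 0.015 0.012] [309. 151.]
marker 0.18 [ 0.428 -0.093  0.036] [356. 278.]
scene [1.167 0.025 0.532]
test_cup 0.75 [ 0.776 -0.14   0.079] [233. 256.]
test_cup 0.66 [ 0.45  -0.08   0.038] [295. 161.]
bottle 0.6 [ 0.615 -0.076  0.058] [287. 202.]
weight 0.81 [0.609 0.079 0.032] [367. 213.]
timer 0.75 [ 0.439 -0.224  0.024] [235. 161.]
nest_large_round 0.64 [0.592 0.273 0.004] [462. 222.]
nest_square 0.9 [0.441 0.067 0.001] [359. 175.]
nest_square 0.39 [0.59  0.269 0.002] [460. 222.]
nest_small_round 0.56 [0.424 0.225 0.004] [426. 172.]
nest_oblong 0.61 [ 0.602 -0.285  0.001] [189. 214.]
cylinder 0.82 [ 0.776 -0.141  0.079] [232. 256.]
cylinder 0.44 [ 0.442  0.065 -0.   ] [358. 175.]
marker 0.57 [0.755 0.017 0.012] [332. 277.]
```

View pics/top0.png

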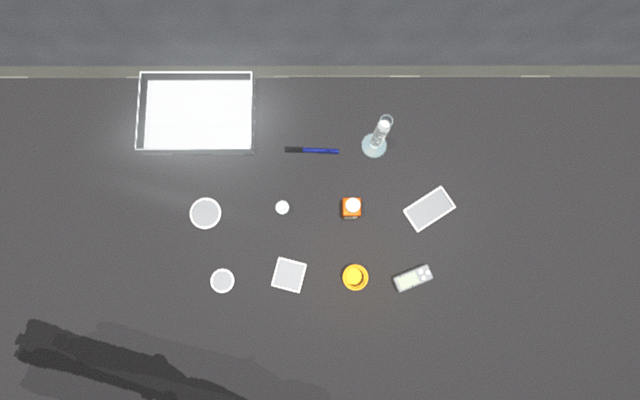

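Run:
```python
from h import *
f=imaging.grab_frame("top"); print(f["fx"])
names={"test_cup":.05,"bottle":.06,"weight":.04,"timer":.032,"nest_large_round":.008,"nest_square":.008,"nest_small_round":.008,"nest_oblong":.008,"marker":.01}
for n,z in names.items():
    for d in outline_of(n,"top")[:2]:
        m=d["region"].astype(np.uint8); cs,_=cv2.findContours(m,cv2.RETR_EXTERNAL,cv2.CHAIN_APPROX_NONE)
        if not cs: continue
        c=max(cs,key=cv2.contourArea)[:,0,:]
        W=np.array([ray(f,u,v,z)[:2] for u,v in c])*1000
        (cx,cy),wh,a=cv2.minAreaRect(W.astype(np.float32))
        print(n,round(d["score"],2),"px",c.mean(0).round(),"rect",round(cx),round(cy),np.round(wh),round(a,1))
```

```text
380.9845355513087
test_cup 0.75 px [355. 277.] rect 431 -88 [58. 56.] 89.7
bottle 0.85 px [351. 208.] rect 590 -81 [44. 47.] 89.2
weight 0.72 px [282. 208.] rect 595 79 [31. 31.] 89.7
timer 0.56 px [411. 277.] rect 429 -224 [42. 92.] 22.1
nest_large_round 0.81 px [205. 213.] rect 587 272 [76. 74.] 65.0
nest_square 0.9 px [289. 275.] rect 437 66 [71. 71.] 75.1
nest_small_round 0.93 px [222. 280.] rect 423 227 [55. 53.] 46.0
nest_small_round 0.73 px [428. 209.] rect 594 -279 [ 65. 118.] 32.5
marker 0.79 px [312. 150.] rect 745 10 [134.  13.] 87.6
```

Picture 1 (top view): the cup is at pixel (355,277), bottle (351,208), weight (282,208) and timer (412,278). The nests are at (205,213), (289,275), (222,280) and (429,209). The networks agree with the picture, apart from a few mislabelled second guesses.

```bash
cat >> h.py <<'E'
from scipy.spatial.transform import Rotation as Ro
def go(x,y,z,yaw):  # yaw = world angle of tool y in deg
    o=r.get_obs(); R0=Ro.from_rotvec(o["orientation"]).as_matrix(); a=np.radians(yaw)
    best=None
    for s in (0,np.pi):
        ty=np.array([np.cos(a+s),np.sin(a+s),0]); tz=np.array([0,0,-1.]); R1=np.stack([np.cross(ty,tz),ty,tz],1)
        rv=Ro.from_matrix(R0.T@R1).as_rotvec()
        if best is None or np.linalg.norm(rv)<np.linalg.norm(best): best=rv
    d=R0.T@(np.array([x,y,z])-o["tcp_pos"])
    print("t",round(o["clock"],2),"tcp",np.round(o["tcp_pos"],4),"yaw",np.degrees(np.arctan2(R0[1,1],R0[0,1])).round(1),"w",round(o["grip_width"],4),"F",np.round(o["contact_force"],1))
    print("offset",np.round(d/.5,4),"turn",np.round(best/1.5,4),"rows",round(max(np.linalg.norm(d)/.05,np.degrees(np.linalg.norm(best))/8.59),1))
E
python3 -c "
from h import *
go(.45,.3,.22,32)"
```

```text
t 1.6 tcp [0.249  0.6274 0.2453] yaw 68.4 w 0.0851 F [-0.7  0.2  0.8]
offset [-0.6152 -0.4603  0.0506] turn [-0.    -0.     0.423] rows 7.7
```

Request:
{"method": "carry_out", "body": {"offset": [[-0.615,-0.46,0.05],[-0.615,-0.46,0.05],[-0.615,-0.46,0.05],[-0.615,-0.46,0.05],[-0.615,-0.46,0.05],[-0.615,-0.46,0.05],[-0.615,-0.46,0.05],[-0.615,-0.46,0.05]], "turn": [[0,0,0.423],[0,0,0.423],[0,0,0.423],[0,0,0.423],[0,0,0.423],[0,0,0.423],[0,0,0.423],[0,0,0.423]], "hand": 0, "force": 40}}

```text
clock: 2.4
tcp_pos: [0.4517, 0.2966, 0.2205]
orientation: [1.527, 2.744, -0.0]
contact_force: [0.2, -0.2, 0.2]
grip_width: 0.085
```

```bash
python3 -c "
from h import *
go(.431,-.088,.16,-12)"
```

```text
t 2.4 tcp [0.4517 0.2966 0.2205] yaw 31.8 w 0.085 F [ 0.2 -0.2  0.2]
offset [-0.6317 -0.4406  0.1213] turn [5.000e-04 4.000e-04 5.098e-01] rows 7.8
```

Request:
{"method": "carry_out", "body": {"offset": [[-0.63,-0.44,0.12],[-0.63,-0.44,0.12],[-0.63,-0.44,0.12],[-0.63,-0.44,0.12],[-0.63,-0.44,0.12],[-0.63,-0.44,0.12],[-0.63,-0.44,0.12],[-0.63,-0.44,0.12]], "turn": [[0,0,0.51],[0,0,0.51],[0,0,0.51],[0,0,0.51],[0,0,0.51],[0,0,0.51],[0,0,0.51],[0,0,0.51]]}}

```text
clock: 3.2
tcp_pos: [0.4298, -0.0862, 0.1604]
orientation: [2.44, 1.978, 0.001]
contact_force: [0.3, 0.2, 1.1]
grip_width: 0.0854
```

Run:
```python
from h import *
go(.431,-.088,.15,-12)
f=imaging.grab_frame("wrist"); save(f,"w1.png"); print(-np.array(f["R"]).T@f["t"],f["fx"])
for d in outline_of("test_cup","wrist")[:2]:
    m=d["region"].astype(np.uint8); c=max(cv2.findContours(m,0,1)[0],key=cv2.contourArea)[:,0]
    W=np.array([ray(f,u,v,.056)[:2] for u,v in c])*1000
    print(d["score"],c.mean(0),cv2.minEnclosingCircle(W.astype(np.float32)))
```

```text
t 3.2 tcp [ 0.4298 -0.0862  0.1604] yaw -11.9 w 0.0854 F [0.3 0.2 1.1]
offset [-0.003   0.0031  0.0207] turn [ 0.0006 -0.0001  0.0008] rows 0.2
[ 0.4447247  -0.01591272  0.28809953] 324.65181242190386
0.72 [329.40930233 194.20465116] ((434.1112976074219, -84.72172546386719), 31.027021408081055)
```

View pics/w1.png

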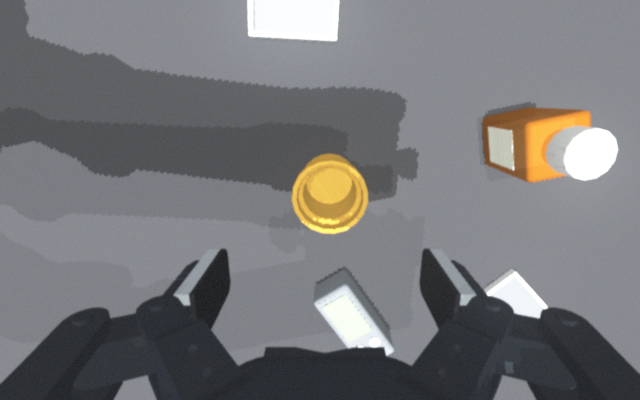

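Picture 2 (wrist): the cup's flange is centred near (330,196), between the open fingers' line, and the way down is clear.

Request:
{"method": "carry_out", "body": {"offset": [[0,0.005,0.07],[0,0.005,0.14],[0,0.005,0.19],[0,0.005,0.22],[0,0.005,0.236],[0,0.005,0.236],[0,0.005,0.236]], "turn": [[0,0,0],[0,0,0],[0,0,0],[0,0,0],[0,0,0],[0,0,0],[0,0,0]]}}

```text
clock: 4.0
tcp_pos: [0.4333, -0.0838, 0.0429]
orientation: [2.438, 1.981, 0.001]
contact_force: [-0.4, 0.6, -0.1]
grip_width: 0.0855
```

Request:
{"method": "carry_out", "body": {"offset": [[0,0,0],[0,0,0],[0,0,0],[0,0,0],[0,0,0],[0,0,0],[0,0,0],[0,0,0]], "turn": [[0,0,0],[0,0,0],[0,0,0],[0,0,0],[0,0,0],[0,0,0],[0,0,0],[0,0,0]], "hand": 1, "force": 40}}

```text
clock: 4.8
tcp_pos: [0.4336, -0.084, 0.0434]
orientation: [2.438, 1.98, 0.003]
contact_force: [-0.3, -0.0, 9.7]
grip_width: 0.0565
```

Request:
{"method": "carry_out", "body": {"offset": [[0,0,-0.01],[0,0,-0.03],[0,0,-0.06],[0,0,-0.1],[0,0,-0.14],[0,0,-0.16],[0,0,-0.16]], "turn": [[0,0,0],[0,0,0],[0,0,0],[0,0,0],[0,0,0],[0,0,0],[0,0,0]]}}

```text
clock: 5.5
tcp_pos: [0.4335, -0.0839, 0.1236]
orientation: [2.437, 1.98, 0.004]
contact_force: [-0.1, 0.8, -3.3]
grip_width: 0.0561
```

Run:
```python
from h import *
go(.588,.273,.12,25)
f=imaging.grab_frame("wrist"); save(f,"w2.png")
```

```text
t 5.5 tcp [ 0.4335 -0.0839  0.1236] yaw -11.8 w 0.0561 F [-0.1  0.8 -3.3]
offset [0.7619 0.1563 0.0084] turn [ 1.900e-03 -2.000e-04 -4.283e-01] rows 7.8
```

View pics/w2.png

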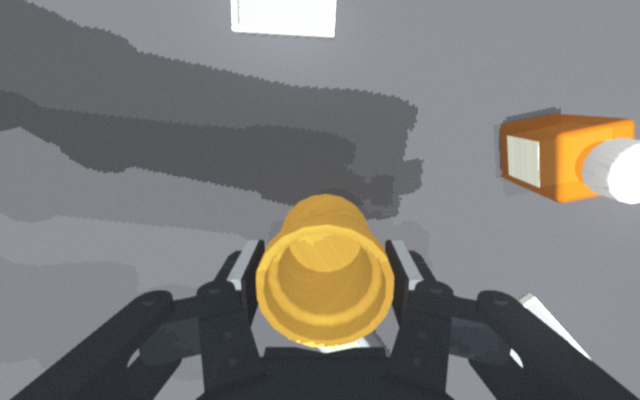

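Picture 3 (wrist): the cup is held across its flange at about (325,285) and looks upright. Now I'll carry it to the large round nest.

Request:
{"method": "carry_out", "body": {"offset": [[0.05,0.01,0],[0.14,0.029,0],[0.24,0.049,0],[0.34,0.07,0],[0.43,0.088,0],[0.52,0.107,0],[0.61,0.125,0],[0.68,0.14,0]], "turn": [[0,0,-0.05],[0,0,-0.1],[0,0,-0.16],[0,0,-0.22],[0,0,-0.28],[0,0,-0.34],[0,0,-0.4],[0,0,-0.43]]}}

```text
clock: 6.35
tcp_pos: [0.5706, 0.2376, 0.1205]
orientation: [-1.677, -2.654, 0.001]
contact_force: [0.6, -0.2, -2.8]
grip_width: 0.0561
```

Run:
```python
from h import *
go(.588,.273,.12,25)
f=imaging.grab_frame("wrist"); save(f,"w3.png")
for q in ("nest_large_round","test_cup"):
  for d in outline_of(q,"wrist")[:1]:
    m=d["region"].astype(np.uint8); c=max(cv2.findContours(m,0,1)[0],key=cv2.contourArea)[:,0]
    W=np.array([ray(f,u,v,.008 if q[0]=="n" else .136)[:2] for u,v in c])*1000
    print(q,d["score"],c.mean(0),cv2.minEnclosingCircle(W.astype(np.float32)))
```

```text
t 6.35 tcp [0.5706 0.2376 0.1205] yaw 25.4 w 0.0561 F [ 0.6 -0.2 -2.8]
offset [0.0491 0.0619 0.0009] turn [-0.0012 -0.0008  0.0049] rows 0.8
nest_large_round 0.68 [367.39145907 158.96441281] ((588.336181640625, 274.309326171875), 37.75257110595703)
test_cup 0.57 [324.45945946 274.36363636] ((568.1270751953125, 241.66494750976562), 33.583900451660156)
```

View pics/w3.png

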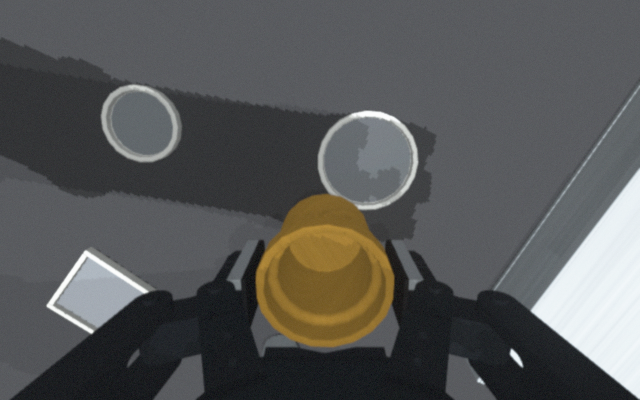

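Picture 4 (wrist): the large round nest's ring is centred near (368,160) and the held cup's flange near (325,285). The nest position agrees with the top view at (0.588, 0.274).

Run:
```python
from h import *
f=imaging.grab_frame("wrist")
c=ray(f,325,285,.133); o=r.get_obs(); print(c)
e=c-o["tcp_pos"]; go(.588-e[0],.274-e[1],.055,25.4)
```

```text
[0.57079197 0.2367758  0.133     ]
t 6.55 tcp [0.57   0.2348 0.1204] yaw 25.2 w 0.0562 F [-0.7 -0.5 -3.1]
offset [0.0527 0.0632 0.1306] turn [-0.002   0.     -0.0022] rows 1.5
```

Request:
{"method": "carry_out", "body": {"offset": [[0.03,0.035,0],[0.053,0.063,0.02],[0.053,0.063,0.06],[0.053,0.063,0.1],[0.053,0.063,0.125],[0.053,0.063,0.13],[0.053,0.063,0.13]], "turn": [[0,0,0],[0,0,0],[0,0,0],[0,0,0],[0,0,0],[0,0,0],[0,0,0]]}}

```text
clock: 7.25
tcp_pos: [0.5881, 0.2707, 0.057]
orientation: [-1.687, -2.65, 0.002]
contact_force: [0.3, 0.2, -3.4]
grip_width: 0.0562
```

Request:
{"method": "carry_out", "body": {"offset": [[0,0,0.004],[0,0,0.008],[0,0,0.011],[0,0,0.013],[0,0,0.015],[0,0,0.016],[0,0,0.016]], "turn": [[0,0,0],[0,0,0],[0,0,0],[0,0,0],[0,0,0],[0,0,0],[0,0,0]]}}

```text
clock: 7.95
tcp_pos: [0.5882, 0.2718, 0.0493]
orientation: [-1.685, -2.651, 0.0]
contact_force: [0.5, 0.6, -3.2]
grip_width: 0.0566
```

Request:
{"method": "carry_out", "body": {"offset": [[0,0,0.001],[0,0,0.002],[0,0,0.003],[0,0,0.004],[0,0,0.005],[0,0,0.006],[0,0,0.006]], "turn": [[0,0,0],[0,0,0],[0,0,0],[0,0,0],[0,0,0],[0,0,0],[0,0,0]]}}

```text
clock: 8.65
tcp_pos: [0.5883, 0.2717, 0.0465]
orientation: [-1.685, -2.651, -0.0]
contact_force: [-0.9, -0.6, 0.6]
grip_width: 0.0559
```

Request:
{"method": "carry_out", "body": {"offset": [[0,0,0.001],[0,0,0.001],[0,0,0.001]], "turn": [[0,0,0],[0,0,0],[0,0,0]]}}

```text
clock: 8.95
tcp_pos: [0.5883, 0.2718, 0.0465]
orientation: [-1.685, -2.651, -0.0]
contact_force: [-2.1, -0.7, 5.1]
grip_width: 0.0562
```

Request:
{"method": "carry_out", "body": {"offset": [[0,0,0],[0,0,0],[0,0,0],[0,0,0],[0,0,0],[0,0,0],[0,0,0]], "turn": [[0,0,0],[0,0,0],[0,0,0],[0,0,0],[0,0,0],[0,0,0],[0,0,0]], "hand": 0}}

```text
clock: 9.65
tcp_pos: [0.5883, 0.2718, 0.0458]
orientation: [1.685, 2.651, 0.0]
contact_force: [-0.4, 0.4, -0.5]
grip_width: 0.0854
```

Request:
{"method": "carry_out", "body": {"offset": [[0,0,-0.03],[0,0,-0.08],[0,0,-0.16],[0,0,-0.24],[0,0,-0.26],[0,0,-0.26]], "turn": [[0,0,0],[0,0,0],[0,0,0],[0,0,0],[0,0,0],[0,0,0]]}}

```text
clock: 10.25
tcp_pos: [0.5897, 0.2723, 0.179]
orientation: [1.684, 2.649, 0.008]
contact_force: [-0.3, -0.3, -0.4]
grip_width: 0.0853
```

Run:
```python
from h import *
go(.55,-.055,.2,0)
f=imaging.grab_frame("wrist"); save(f,"w4.png")
```

```text
t 10.25 tcp [0.5897 0.2723 0.179 ] yaw 25.1 w 0.0853 F [-0.3 -0.3 -0.4]
offset [-0.559  -0.3494 -0.0442] turn [ 0.0034 -0.0012  0.2922] rows 6.6
```

View pics/w4.png

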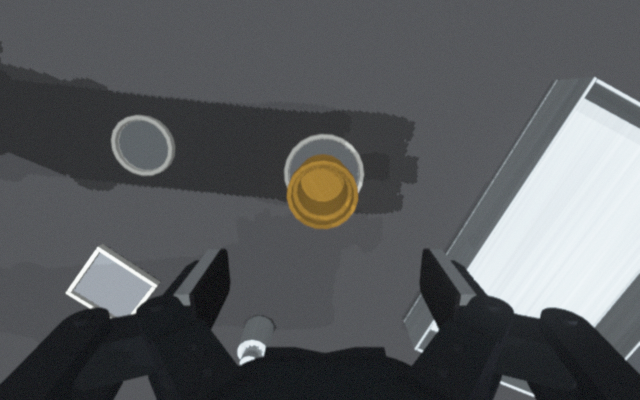

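Picture 5 (wrist): the cup at (322,190) stands upright in the large round nest, whose ring is centred at (323,170). Next is the bottle.

Run:
```python
from h import *
f=imaging.grab_frame("wrist"); print("cup flange",ray(f,322,193,.059),"nest",ray(f,323,171,.008))
go(.59,-.079,.19,0)
```

```text
cup flange [0.58706604 0.2705039  0.059     ] nest [0.58497732 0.27655034 0.008     ]
t 10.35 tcp [0.5876 0.2717 0.1753] yaw 25.1 w 0.0853 F [-0.3  0.1 -0.2]
offset [-0.6369 -0.2936 -0.0292] turn [-0.0006 -0.      0.2924] rows 7.0
```

Request:
{"method": "carry_out", "body": {"offset": [[-0.637,-0.294,-0.03],[-0.637,-0.294,-0.03],[-0.637,-0.294,-0.03],[-0.637,-0.294,-0.03],[-0.637,-0.294,-0.03],[-0.637,-0.294,-0.03],[-0.637,-0.294,-0.03],[-0.637,-0.294,-0.03]], "turn": [[0,0,0.04],[0,0,0.08],[0,0,0.12],[0,0,0.16],[0,0,0.2],[0,0,0.25],[0,0,0.292],[0,0,0.292]]}}

```text
clock: 11.15
tcp_pos: [0.5882, -0.0883, 0.19]
orientation: [2.234, 2.206, -0.008]
contact_force: [-0.1, 0.3, -0.4]
grip_width: 0.0855
```

Run:
```python
from h import *
f=imaging.grab_frame("wrist"); save(f,"w5.png")
go(.59,-.079,.19,0)
```

```text
t 11.2 tcp [ 0.5887 -0.0841  0.1895] yaw -0.4 w 0.0852 F [ 0.2  0.5 -0.2]
offset [ 0.0103  0.0025 -0.001 ] turn [-0.0018  0.0016 -0.005 ] rows 0.1
```

View pics/w5.png

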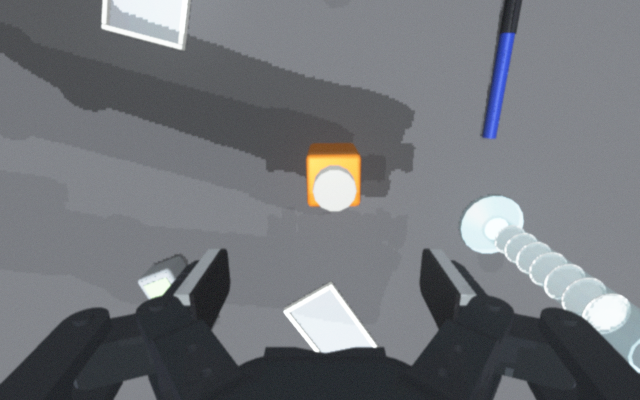

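Picture 6 (wrist): the bottle's body top spans about (307–360, 155–207), with the cap centred at (335,189) and the sides nearly square to the jaws. The cylinder's foot at (492,224) is well clear.

Run:
```python
from h import *
f=imaging.grab_frame("wrist")
(d,)=outline_of("bottle","wrist")[:1]; m=d["region"].astype(np.uint8)
ys,xs=np.nonzero(m); print(d["score"],xs.min(),xs.max(),ys.min(),ys.max())
p=f["pixels"].astype(int); hsv=cv2.cvtColor(f["pixels"],cv2.COLOR_RGB2HSV)
w=(hsv[...,1]<60)&(m>0)&(hsv[...,2]>150); v,u=np.nonzero(w); print("cap px",u.mean(),v.mean(),ray(f,(u.min()+u.max())/2,(v.min()+v.max())/2,.095))
e=cv2.minAreaRect(np.stack([xs,ys],1).astype(np.float32)); print(e)
print("body",ray(f,334,181,.068), "corners",[ray(f,a,b,.068)[:2].round(3) for a,b in((307,155),(360,155),(360,207),(307,207))])
go(.59,-.08,.105,0)
```

```text
0.75 138 182 261 298
cap px 155.16842105263157 284.9122807017544 [ 0.45581854 -0.15229597  0.095     ]
((160.25001525878906, 277.2500305175781), (24.748737335205078, 49.497474670410156), 45.0)
body [ 0.5962471  -0.07637642  0.068     ] corners [array([ 0.575, -0.055]), array([ 0.616, -0.056]), array([ 0.617, -0.098]), array([ 0.574, -0.098])]
t 11.3 tcp [ 0.5895 -0.0786  0.1893] yaw 0.0 w 0.0855 F [ 0.7 -0.8  0.1]
offset [-0.0028  0.0014  0.1686] turn [-0.0019 -0.0002  0.0002] rows 1.7
```

Request:
{"method": "carry_out", "body": {"offset": [[-0.003,0.009,0.05],[-0.003,0.009,0.12],[-0.003,0.009,0.19],[-0.003,0.009,0.24],[-0.003,0.009,0.275],[-0.003,0.009,0.29],[-0.003,0.009,0.29]], "turn": [[0,0,0],[0,0,0],[0,0,0],[0,0,0],[0,0,0],[0,0,0],[0,0,0]]}}

```text
clock: 12.0
tcp_pos: [0.594, -0.0788, 0.0444]
orientation: [-2.216, -2.223, 0.002]
contact_force: [-0.8, 0.5, -0.8]
grip_width: 0.0859
```

Request:
{"method": "carry_out", "body": {"offset": [[0,0,0],[0,0,0],[0,0,0],[0,0,0],[0,0,0],[0,0,0],[0,0,0],[0,0,0]], "turn": [[0,0,0],[0,0,0],[0,0,0],[0,0,0],[0,0,0],[0,0,0],[0,0,0],[0,0,0]], "hand": 1, "force": 35}}

```text
clock: 12.8
tcp_pos: [0.5955, -0.0805, 0.0468]
orientation: [2.22, 2.221, 0.002]
contact_force: [-1.9, 0.8, 7.2]
grip_width: 0.0435
```

Request:
{"method": "carry_out", "body": {"offset": [[0,0,0],[0,0,-0.01],[0,0,-0.03],[0,0,-0.06],[0,0,-0.1],[0,0,-0.14],[0,0,-0.16],[0,0,-0.16]], "turn": [[0,0,0],[0,0,0],[0,0,0],[0,0,0],[0,0,0],[0,0,0],[0,0,0],[0,0,0]]}}

```text
clock: 13.6
tcp_pos: [0.596, -0.0807, 0.1278]
orientation: [2.219, 2.22, 0.004]
contact_force: [-0.3, -0.2, -2.3]
grip_width: 0.0437
```

Run:
```python
from h import *
f=imaging.grab_frame("wrist"); save(f,"w6.png")
go(.437,.066,.122,-15)
```

```text
t 13.65 tcp [ 0.5952 -0.0804  0.1266] yaw 0.0 w 0.0437 F [-0.2 -0.5 -1.8]
offset [ 0.2931 -0.3163  0.0087] turn [ 0.001  -0.0003  0.1749] rows 4.3
```

View pics/w6.png

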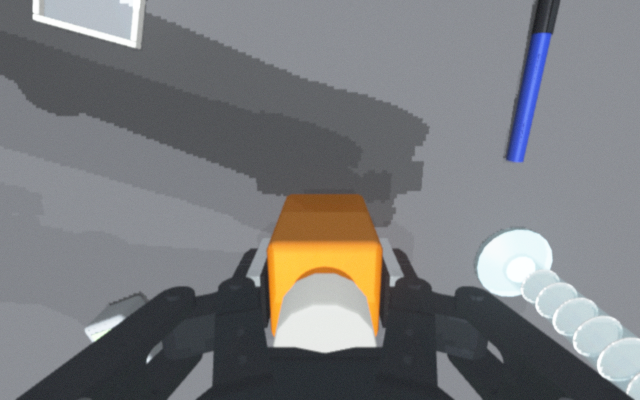

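Picture 7 (wrist): the bottle is held squarely, with the body spanning about (268–382, 195–348). I'll carry it to the square nest.

Request:
{"method": "carry_out", "body": {"offset": [[0.03,-0.032,0],[0.08,-0.087,0],[0.14,-0.151,0],[0.2,-0.216,0],[0.25,-0.27,0],[0.28,-0.302,0],[0.293,-0.316,0],[0.293,-0.316,0]], "turn": [[0,0,0.02],[0,0,0.05],[0,0,0.09],[0,0,0.12],[0,0,0.15],[0,0,0.175],[0,0,0.175],[0,0,0.175]]}}

```text
clock: 14.45
tcp_pos: [0.436, 0.0665, 0.1254]
orientation: [-2.489, -1.916, 0.001]
contact_force: [0.4, -0.4, -1.5]
grip_width: 0.0434
```

Run:
```python
from h import *
f=imaging.grab_frame("wrist"); save(f,"w7.png")
f=imaging.grab_frame("wrist"); 
for d in outline_of("nest_square","wrist")[:1]:
    m=d["region"].astype(np.uint8); c=max(cv2.findContours(m,0,1)[0],key=cv2.contourArea)[:,0]
    W=np.array([ray(f,u,v,.008)[:2] for u,v in c])*1000
    print(d["score"],c.mean(0),cv2.minAreaRect(W.astype(np.float32)))
go(.437,.066,.062,-15)
```

```text
0.74 [325.77054795 171.14383562] ((441.7683410644531, 79.50542449951172), (47.65966033935547, 70.25357055664062), 74.38512420654297)
t 14.6 tcp [0.4379 0.065  0.1259] yaw -15.1 w 0.0435 F [-1.1 -0.7 -1.5]
offset [ 0.0015 -0.0025  0.1278] turn [ 0.0008  0.0001 -0.0007] rows 1.3
```

View pics/w7.png

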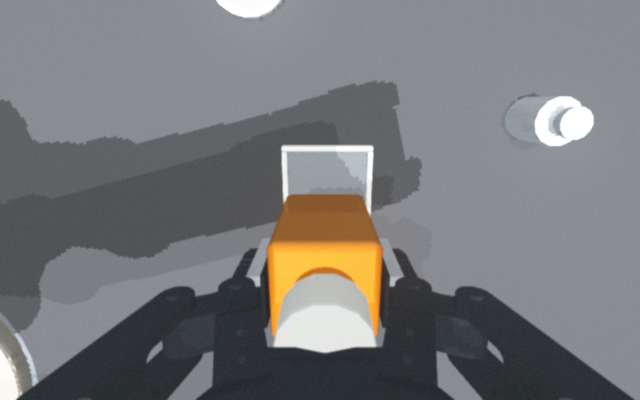

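Picture 8 (wrist): the square nest's far edge runs (283–373, 147), parallel to the bottle and centred on it. Lowering.

Request:
{"method": "carry_out", "body": {"offset": [[0.005,0,0.02],[0.005,0,0.05],[0.005,0,0.08],[0.005,0,0.11],[0.005,0,0.13],[0.005,0,0.138],[0.005,0,0.138]], "turn": [[0,0,0],[0,0,0],[0,0,0],[0,0,0],[0,0,0],[0,0,0],[0,0,0]]}}

```text
clock: 15.3
tcp_pos: [0.4374, 0.0678, 0.0562]
orientation: [-2.493, -1.911, 0.002]
contact_force: [0.1, -0.3, -1.4]
grip_width: 0.0435
```

Request:
{"method": "carry_out", "body": {"offset": [[0,0,0.002],[0,0,0.004],[0,0,0.006],[0,0,0.008],[0,0,0.009],[0,0,0.01],[0,0,0.01]], "turn": [[0,0,0],[0,0,0],[0,0,0],[0,0,0],[0,0,0],[0,0,0],[0,0,0]]}}

```text
clock: 16.0
tcp_pos: [0.4374, 0.0683, 0.0518]
orientation: [-2.493, -1.912, 0.0]
contact_force: [0.5, -0.4, -1.0]
grip_width: 0.0435
```

Request:
{"method": "carry_out", "body": {"offset": [[0,0,0.001],[0,0,0.002],[0,0,0.003],[0,0,0.004],[0,0,0.004]], "turn": [[0,0,0],[0,0,0],[0,0,0],[0,0,0],[0,0,0]]}}

```text
clock: 16.5
tcp_pos: [0.4374, 0.0683, 0.0498]
orientation: [-2.493, -1.912, 0.0]
contact_force: [-0.1, 0.2, 0.3]
grip_width: 0.0437
```

Request:
{"method": "carry_out", "body": {"offset": [[0,0,0.001],[0,0,0.001],[0,0,0.001]], "turn": [[0,0,0],[0,0,0],[0,0,0]]}}

```text
clock: 16.8
tcp_pos: [0.4374, 0.0683, 0.0498]
orientation: [-2.492, -1.911, -0.0]
contact_force: [-3.1, -0.8, 9.7]
grip_width: 0.0437
```

Request:
{"method": "carry_out", "body": {"offset": [[0,0,0],[0,0,0],[0,0,0],[0,0,0],[0,0,0],[0,0,0],[0,0,0],[0,0,0]], "turn": [[0,0,0],[0,0,0],[0,0,0],[0,0,0],[0,0,0],[0,0,0],[0,0,0],[0,0,0]], "hand": 0}}

```text
clock: 17.6
tcp_pos: [0.4375, 0.0683, 0.0493]
orientation: [-2.493, -1.912, 0.0]
contact_force: [-0.2, -0.0, 0.7]
grip_width: 0.0851
```

Request:
{"method": "carry_out", "body": {"offset": [[0,0,-0.03],[0,0,-0.08],[0,0,-0.15],[0,0,-0.22],[0,0,-0.28],[0,0,-0.28]], "turn": [[0,0,0],[0,0,0],[0,0,0],[0,0,0],[0,0,0],[0,0,0]]}}

```text
clock: 18.2
tcp_pos: [0.4397, 0.0689, 0.1926]
orientation: [2.492, 1.912, 0.011]
contact_force: [0.5, 0.8, 0.2]
grip_width: 0.0857
```

Run:
```python
from h import *
go(.595,.079,.16,8)
f=imaging.grab_frame("wrist"); save(f,"w8.png")
for d in look_for("weight","top")[:2]: print(d["score"])
```

```text
t 18.2 tcp [0.4397 0.0689 0.1926] yaw -15.0 w 0.0857 F [0.5 0.8 0.2]
offset [0.0997 0.2943 0.0671] turn [ 0.004  -0.0027 -0.2679] rows 3.2
0.55
```

View pics/w8.png

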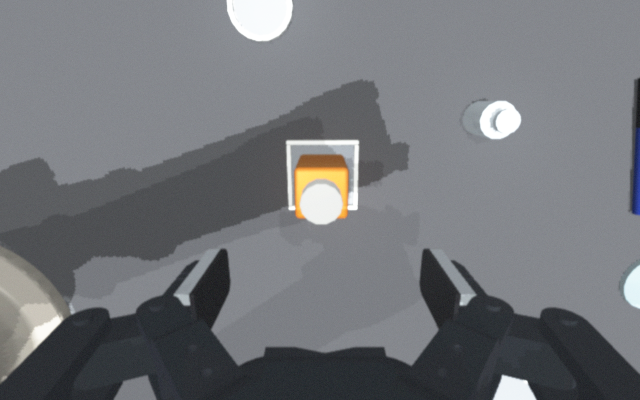

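Picture 9 (wrist): the bottle (296–349) sits squarely in the nest (287–358, 141–210). The weight stands at about (495,120).

Request:
{"method": "carry_out", "body": {"offset": [[0.1,0.294,0],[0.1,0.294,0],[0.1,0.294,0.02],[0.1,0.294,0.04],[0.1,0.294,0.06],[0.1,0.294,0.06],[0.1,0.294,0.06]], "turn": [[0,0,-0.08],[0,0,-0.16],[0,0,-0.22],[0,0,-0.268],[0,0,-0.268],[0,0,-0.268],[0,0,-0.268]]}}

```text
clock: 19.0
tcp_pos: [0.5908, 0.0782, 0.1585]
orientation: [-2.062, -2.368, 0.003]
contact_force: [-0.7, -0.3, 0.1]
grip_width: 0.0851
```

Run:
```python
from h import *
f=imaging.grab_frame("wrist"); f=imaging.grab_frame("wrist"); save(f,"w9.png")
for d in outline_of("weight","wrist")[:2]:
    m=d["region"].astype(np.uint8); c=max(cv2.findContours(m,0,1)[0],key=cv2.contourArea)[:,0]
    print(d["score"],c.min(0),c.max(0),ray(f,*((c.min(0)+c.max(0))/2),.038))
go(.595,.079,.026,8)
```

```text
0.59 [315 160] [353 205] [0.59784974 0.08633431 0.038     ]
t 19.15 tcp [0.592  0.0788 0.16  ] yaw 8.0 w 0.0853 F [ 0.6  1.1 -0. ]
offset [-0.0005  0.0059  0.2679] turn [ 0.0005 -0.0004 -0.0001] rows 2.7
```

View pics/w9.png

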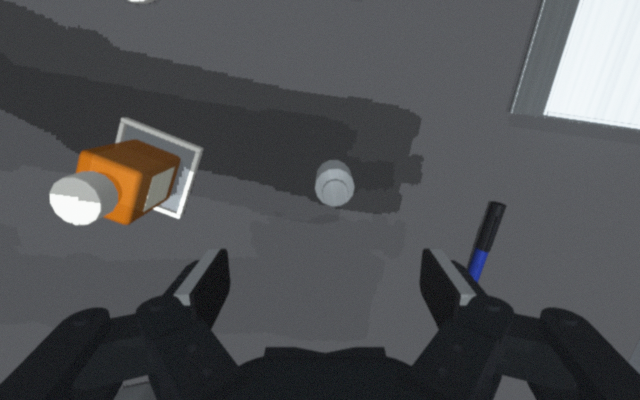

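Picture 10 (wrist): the weight's top is at about (334,187), in line with the jaws and with nothing in the way.

Request:
{"method": "carry_out", "body": {"offset": [[0.003,0.01,0.06],[0.003,0.01,0.13],[0.003,0.01,0.19],[0.003,0.01,0.235],[0.003,0.01,0.26],[0.003,0.01,0.268],[0.003,0.01,0.268]], "turn": [[0,0,0],[0,0,0],[0,0,0],[0,0,0],[0,0,0],[0,0,0],[0,0,0]]}}

```text
clock: 19.85
tcp_pos: [0.5974, 0.0808, 0.0258]
orientation: [2.06, 2.371, 0.001]
contact_force: [0.4, -0.2, 0.7]
grip_width: 0.0853
```

Request:
{"method": "carry_out", "body": {"offset": [[0,0,0],[0,0,0],[0,0,0],[0,0,0],[0,0,0],[0,0,0],[0,0,0],[0,0,0]], "turn": [[0,0,0],[0,0,0],[0,0,0],[0,0,0],[0,0,0],[0,0,0],[0,0,0],[0,0,0]], "hand": 1, "force": 40}}

```text
clock: 20.65
tcp_pos: [0.5977, 0.0808, 0.0262]
orientation: [2.06, 2.371, 0.002]
contact_force: [-1.1, 0.2, 6.0]
grip_width: 0.0307
```

Request:
{"method": "carry_out", "body": {"offset": [[0,0,0],[0,0,0],[0,0,-0.01],[0,0,-0.03],[0,0,-0.07],[0,0,-0.12],[0,0,-0.14],[0,0,-0.14]], "turn": [[0,0,0],[0,0,0],[0,0,0],[0,0,0],[0,0,0],[0,0,0],[0,0,0],[0,0,0]]}}

```text
clock: 21.45
tcp_pos: [0.5982, 0.0809, 0.097]
orientation: [2.06, 2.37, 0.004]
contact_force: [0.2, 0.1, -2.2]
grip_width: 0.0309
```

```bash
python3 -c "
from h import *
go(.423,.227,.1,20)"
```

```text
t 21.45 tcp [0.5982 0.0809 0.097 ] yaw 8.0 w 0.0309 F [ 0.2  0.1 -2.2]
offset [ 0.3382 -0.3062 -0.0068] turn [ 2.200e-03 -1.000e-04 -1.394e-01] rows 4.6
```

Request:
{"method": "carry_out", "body": {"offset": [[0.03,-0.027,0],[0.09,-0.081,0],[0.16,-0.145,0],[0.23,-0.208,0],[0.29,-0.262,0],[0.325,-0.294,0],[0.338,-0.306,0],[0.338,-0.306,0]], "turn": [[0,0,-0.02],[0,0,-0.05],[0,0,-0.08],[0,0,-0.11],[0,0,-0.139],[0,0,-0.139],[0,0,-0.139],[0,0,-0.139]]}}

```text
clock: 22.25
tcp_pos: [0.421, 0.2272, 0.0947]
orientation: [-1.799, -2.574, 0.002]
contact_force: [1.0, -0.2, -0.8]
grip_width: 0.0304
```

Run:
```python
from h import *
f=imaging.grab_frame("wrist"); f=imaging.grab_frame("wrist"); save(f,"w10.png")
for d in outline_of("nest_small_round","wrist")[:2]:
    m=d["region"].astype(np.uint8); c=max(cv2.findContours(m,0,1)[0],key=cv2.contourArea)[:,0]
    W=np.array([ray(f,u,v,.008)[:2] for u,v in c])*1000
    print(d["score"],c.min(0),c.max(0),cv2.minEnclosingCircle(W.astype(np.float32)))
go(.423,.227,.036,20)
```

```text
0.73 [291 164] [368 229] ((424.684326171875, 228.49246215820312), 27.706100463867188)
t 22.4 tcp [0.4232 0.2256 0.0952] yaw 19.8 w 0.031 F [ 0.4 -0.9 -1.4]
offset [0.0029 0.0005 0.1184] turn [ 0.0004  0.0005 -0.0018] rows 1.2
```

View pics/w10.png

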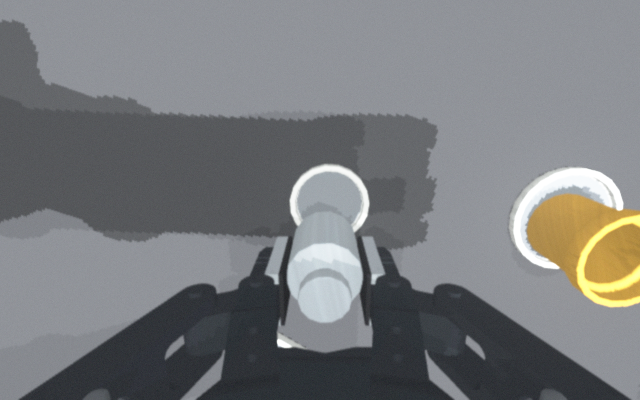

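Picture 11 (wrist): the weight is held upright, with its body top near (325,268). The small round nest is centred near (330,203). The cup is in its nest at the right.

Run:
```python
from h import *
f=imaging.grab_frame("wrist"); c=ray(f,325,270,.107); k=ray(f,325,297,.123); o=r.get_obs(); e=c-o["tcp_pos"]; print(c,k)
go(.4245-e[0],.228-e[1],.036,20)
```

```text
[0.42153797 0.23069814 0.107     ] [0.42203361 0.22920951 0.123     ]
t 22.45 tcp [0.4233 0.2255 0.0952] yaw 19.8 w 0.0307 F [ 0.3 -0.5 -2.1]
offset [-0.007   0.0037  0.1185] turn [ 0.0003  0.0005 -0.002 ] rows 1.2
```

Request:
{"method": "carry_out", "body": {"offset": [[-0.004,0.003,0.02],[-0.004,0.003,0.05],[-0.004,0.003,0.08],[-0.004,0.003,0.105],[-0.004,0.003,0.118],[-0.004,0.003,0.12],[-0.004,0.003,0.12]], "turn": [[0,0,0],[0,0,0],[0,0,0],[0,0,0],[0,0,0],[0,0,0],[0,0,0]]}}

```text
clock: 23.15
tcp_pos: [0.4244, 0.2252, 0.0353]
orientation: [1.803, 2.572, -0.0]
contact_force: [-0.1, 0.1, -1.2]
grip_width: 0.0306
```

Request:
{"method": "carry_out", "body": {"offset": [[0,0,0.002],[0,0,0.004],[0,0,0.006],[0,0,0.008],[0,0,0.009],[0,0,0.01],[0,0,0.01]], "turn": [[0,0,0],[0,0,0],[0,0,0],[0,0,0],[0,0,0],[0,0,0],[0,0,0]]}}

```text
clock: 23.85
tcp_pos: [0.4241, 0.2254, 0.0302]
orientation: [-1.803, -2.573, 0.0]
contact_force: [-0.1, -0.3, -1.8]
grip_width: 0.0309
```

Request:
{"method": "carry_out", "body": {"offset": [[0,0,0.001],[0,0,0.002],[0,0,0.003],[0,0,0.003]], "turn": [[0,0,0],[0,0,0],[0,0,0],[0,0,0]]}}

```text
clock: 24.25
tcp_pos: [0.4242, 0.2254, 0.0291]
orientation: [-1.803, -2.572, -0.0]
contact_force: [-1.4, -1.5, 4.8]
grip_width: 0.0308
```

Contact. Release, then rise.

Request:
{"method": "carry_out", "body": {"offset": [[0,0,0],[0,0,0],[0,0,0],[0,0,0],[0,0,0],[0,0,0],[0,0,0],[0,0,0]], "turn": [[0,0,0],[0,0,0],[0,0,0],[0,0,0],[0,0,0],[0,0,0],[0,0,0],[0,0,0]], "hand": 0}}

```text
clock: 25.05
tcp_pos: [0.4242, 0.2254, 0.0288]
orientation: [-1.803, -2.573, -0.0]
contact_force: [0.8, 0.3, 0.2]
grip_width: 0.0853
```

Request:
{"method": "carry_out", "body": {"offset": [[0,0,-0.03],[0,0,-0.08],[0,0,-0.15],[0,0,-0.22],[0,0,-0.29],[0,0,-0.33],[0,0,-0.34],[0,0,-0.34]], "turn": [[0,0,0],[0,0,0],[0,0,0],[0,0,0],[0,0,0],[0,0,0],[0,0,0],[0,0,0]]}}

```text
clock: 25.85
tcp_pos: [0.4242, 0.2256, 0.1991]
orientation: [-1.802, -2.573, -0.002]
contact_force: [-0.4, 0.2, -0.3]
grip_width: 0.0852
```

Run:
```python
from h import *
f=imaging.grab_frame("wrist"); save(f,"w11.png")
go(.5,-.03,.2,10)
```

```text
t 25.9 tcp [0.4237 0.2253 0.1982] yaw 20.0 w 0.0857 F [-0.8 -0.6 -1.4]
offset [-0.532  -0.031  -0.0037] turn [-0.0005  0.      0.1162] rows 5.3
```

View pics/w11.png

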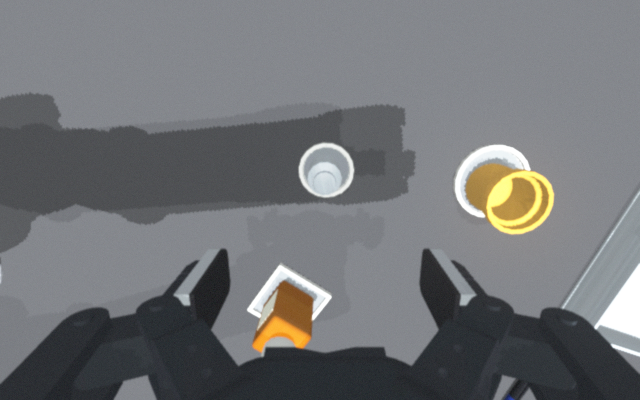

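Picture 12 (wrist): the weight stands inside the small round nest at (325,172), and the bottle and cup are still in theirs. Timer next.

Request:
{"method": "carry_out", "body": {"offset": [[-0.532,-0.031,0],[-0.532,-0.031,0],[-0.532,-0.031,0],[-0.532,-0.031,0],[-0.532,-0.031,0],[-0.532,-0.031,0]], "turn": [[0,0,0.03],[0,0,0.05],[0,0,0.08],[0,0,0.1],[0,0,0.116],[0,0,0.116]]}}

```text
clock: 26.5
tcp_pos: [0.5001, -0.0357, 0.1976]
orientation: [2.028, 2.398, -0.005]
contact_force: [-0.7, -0.0, -0.0]
grip_width: 0.0852
```

```bash
python3 -c "
from h import *
go(.429,-.224,.16,22)"
```

```text
t 26.5 tcp [ 0.5001 -0.0357  0.1976] yaw 9.6 w 0.0852 F [-0.7 -0.  -0. ]
offset [-0.3476 -0.2027  0.0766] turn [-0.0014  0.0017 -0.1447] rows 4.1
```

Request:
{"method": "carry_out", "body": {"offset": [[-0.348,-0.203,0.075],[-0.348,-0.203,0.075],[-0.348,-0.203,0.075],[-0.348,-0.203,0.075],[-0.348,-0.203,0.075],[-0.348,-0.203,0.075],[-0.348,-0.203,0.075]], "turn": [[0,0,-0.04],[0,0,-0.08],[0,0,-0.12],[0,0,-0.145],[0,0,-0.145],[0,0,-0.145],[0,0,-0.145]]}}

```text
clock: 27.2
tcp_pos: [0.4306, -0.2179, 0.1604]
orientation: [-1.744, -2.611, 0.001]
contact_force: [-0.2, 0.9, 0.5]
grip_width: 0.0853
```

Run:
```python
from h import *
f=imaging.grab_frame("wrist"); f=imaging.grab_frame("wrist"); save(f,"w12.png")
for q,z in (("timer",.032),("nest_oblong",.008)):
  for d in outline_of(q,"wrist")[:1]:
    m=d["region"].astype(np.uint8); c=max(cv2.findContours(m,0,1)[0],key=cv2.contourArea)[:,0]
    W=np.array([ray(f,u,v,z)[:2] for u,v in c])*1000
    print(q,d["score"],c.mean(0),cv2.minAreaRect(W.astype(np.float32)))
go(.429,-.224,.024,22)
```

```text
timer 0.71 [319.17314488 192.13427562] ((428.98480224609375, -223.78857421875), (36.97159957885742, 91.34028625488281), 21.353208541870117)
nest_oblong 0.67 [467.70063694 258.42038217] ((591.2628173828125, -231.41600036621094), (34.80058288574219, 73.45645141601562), 71.24198150634766)
t 27.4 tcp [ 0.4314 -0.2174  0.1612] yaw 22.6 w 0.0851 F [ 0.1 -0.8 -0. ]
offset [-0.0104 -0.0094  0.2743] turn [ 0.     -0.0002  0.0073] rows 2.7
```

View pics/w12.png

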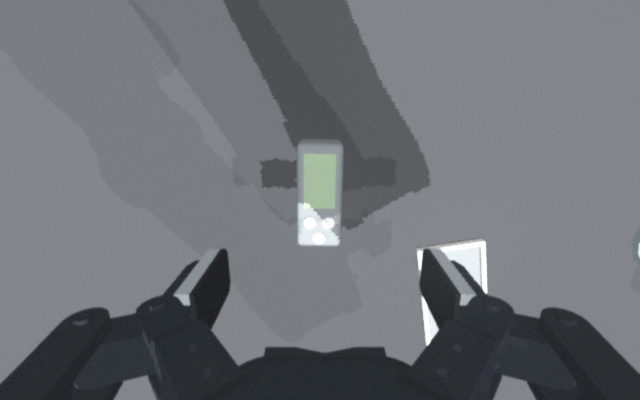

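Picture 13 (wrist): the timer spans (297–342, 140–246), lined up with the jaws. It measures (0.429, -0.224) at 21.4°, which agrees with the top view.

Request:
{"method": "carry_out", "body": {"offset": [[-0.01,-0.009,0.06],[-0.01,-0.009,0.13],[-0.01,-0.009,0.19],[-0.01,-0.009,0.24],[-0.01,-0.009,0.266],[-0.01,-0.009,0.274],[-0.01,-0.009,0.274]], "turn": [[0,0,0.01],[0,0,0.01],[0,0,0.01],[0,0,0.01],[0,0,0.01],[0,0,0.01],[0,0,0.01]]}}

```text
clock: 28.1
tcp_pos: [0.4288, -0.2251, 0.0245]
orientation: [1.765, 2.599, 0.0]
contact_force: [0.6, -0.3, 0.0]
grip_width: 0.0851
```

Request:
{"method": "carry_out", "body": {"offset": [[0,0,0],[0,0,0],[0,0,0],[0,0,0],[0,0,0],[0,0,0],[0,0,0],[0,0,0]], "turn": [[0,0,0],[0,0,0],[0,0,0],[0,0,0],[0,0,0],[0,0,0],[0,0,0],[0,0,0]], "hand": 1, "force": 35}}

```text
clock: 28.9
tcp_pos: [0.4289, -0.2253, 0.0251]
orientation: [1.765, 2.598, 0.001]
contact_force: [-0.4, 0.2, 6.6]
grip_width: 0.0375
```

Request:
{"method": "carry_out", "body": {"offset": [[0,0,0],[0,0,0],[0,0,-0.01],[0,0,-0.03],[0,0,-0.07],[0,0,-0.12],[0,0,-0.14],[0,0,-0.14]], "turn": [[0,0,0],[0,0,0],[0,0,0],[0,0,0],[0,0,0],[0,0,0],[0,0,0],[0,0,0]]}}

```text
clock: 29.7
tcp_pos: [0.4294, -0.2255, 0.0957]
orientation: [1.764, 2.596, 0.002]
contact_force: [0.7, 0.1, -1.4]
grip_width: 0.0372
```

```bash
python3 -c "
from h import *
go(.594,-.279,.095,32.5)"
```

```text
t 29.7 tcp [ 0.4294 -0.2255  0.0957] yaw 21.6 w 0.0372 F [ 0.7  0.1 -1.4]
offset [-0.2207  0.2667  0.0024] turn [ 0.0016  0.0013 -0.1267] rows 3.5
```

Request:
{"method": "carry_out", "body": {"offset": [[-0.02,0.024,0],[-0.06,0.072,0],[-0.11,0.133,0],[-0.16,0.193,0],[-0.195,0.236,0],[-0.215,0.26,0],[-0.221,0.267,0],[-0.221,0.267,0]], "turn": [[0,0,-0.02],[0,0,-0.05],[0,0,-0.08],[0,0,-0.11],[0,0,-0.127],[0,0,-0.127],[0,0,-0.127],[0,0,-0.127]]}}

```text
clock: 30.5
tcp_pos: [0.5926, -0.2786, 0.093]
orientation: [-1.51, -2.753, 0.001]
contact_force: [-0.1, 0.6, -0.6]
grip_width: 0.0372
```

Run:
```python
from h import *
f=imaging.grab_frame("wrist"); f=imaging.grab_frame("wrist"); save(f,"w13.png")
for q,z in (("timer",.102),("nest_oblong",.008)):
  for d in outline_of(q,"wrist")[:1]:
    m=d["region"].astype(np.uint8); c=max(cv2.findContours(m,0,1)[0],key=cv2.contourArea)[:,0]
    W=np.array([ray(f,u,v,z)[:2] for u,v in c])*1000
    print(q,d["score"],c.mean(0),cv2.minAreaRect(W.astype(np.float32)))
go(.594,-.279,.035,32.5)
```

```text
timer 0.85 [324.53578337 254.67311412] ((588.4625854492188, -273.64532470703125), (36.67903137207031, 86.86211395263672), 32.58218765258789)
nest_oblong 0.89 [345.8556962 163.8835443] ((587.0026245117188, -262.43438720703125), (63.93515396118164, 78.17999267578125), 32.509986877441406)
t 30.7 tcp [ 0.592  -0.2786  0.094 ] yaw 32.5 w 0.0375 F [-0.2  1.1 -0.7]
offset [-0.0031  0.003   0.118 ] turn [-0.0004 -0.0008 -0.0002] rows 1.2
```

View pics/w13.png

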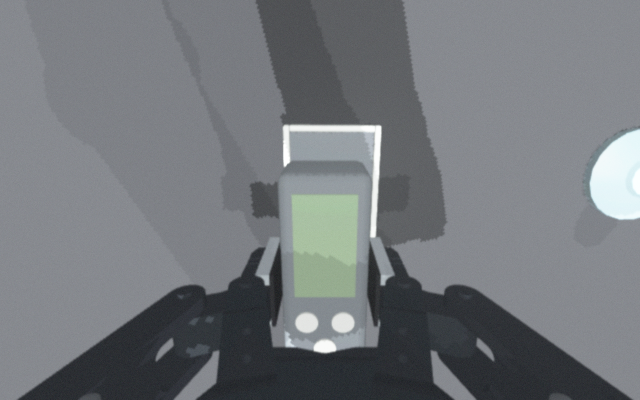

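Picture 14 (wrist): the timer is held level at (281–370), parallel to the oblong nest (284–380, far edge at row 127). The nest lies about 3 mm to the right. I'll correct for that and lower.

Request:
{"method": "carry_out", "body": {"offset": [[-0.007,0.006,0.02],[-0.007,0.006,0.05],[-0.007,0.006,0.08],[-0.007,0.006,0.105],[-0.007,0.006,0.116],[-0.007,0.006,0.118],[-0.007,0.006,0.118]], "turn": [[0,0,0],[0,0,0],[0,0,0],[0,0,0],[0,0,0],[0,0,0],[0,0,0]]}}

```text
clock: 31.4
tcp_pos: [0.5976, -0.2805, 0.0352]
orientation: [1.511, 2.754, -0.0]
contact_force: [0.6, 0.7, -0.6]
grip_width: 0.0369
```

Request:
{"method": "carry_out", "body": {"offset": [[0,0,0.002],[0,0,0.004],[0,0,0.006],[0,0,0.008],[0,0,0.009],[0,0,0.01],[0,0,0.01]], "turn": [[0,0,0],[0,0,0],[0,0,0],[0,0,0],[0,0,0],[0,0,0],[0,0,0]]}}

```text
clock: 32.1
tcp_pos: [0.5976, -0.2802, 0.0302]
orientation: [-1.511, -2.754, 0.0]
contact_force: [-0.9, -0.5, -1.5]
grip_width: 0.0372
```

Request:
{"method": "carry_out", "body": {"offset": [[0,0,0.001],[0,0,0.002],[0,0,0.003],[0,0,0.004],[0,0,0.004]], "turn": [[0,0,0],[0,0,0],[0,0,0],[0,0,0],[0,0,0]]}}

```text
clock: 32.6
tcp_pos: [0.5976, -0.2802, 0.0283]
orientation: [-1.511, -2.754, -0.0]
contact_force: [-0.3, 0.1, -1.5]
grip_width: 0.037
```

Request:
{"method": "carry_out", "body": {"offset": [[0,0,0.001],[0,0,0.001],[0,0,0.001]], "turn": [[0,0,0],[0,0,0],[0,0,0]]}}

```text
clock: 32.9
tcp_pos: [0.5976, -0.2802, 0.0282]
orientation: [1.511, 2.754, 0.0]
contact_force: [-1.4, 1.7, 3.9]
grip_width: 0.0376
```

Contact. Release, rise, back off and check.

Request:
{"method": "carry_out", "body": {"offset": [[0,0,0],[0,0,0],[0,0,0],[0,0,0],[0,0,0],[0,0,0],[0,0,0],[0,0,0]], "turn": [[0,0,0],[0,0,0],[0,0,0],[0,0,0],[0,0,0],[0,0,0],[0,0,0],[0,0,0]], "hand": 0}}

```text
clock: 33.7
tcp_pos: [0.5976, -0.2802, 0.0278]
orientation: [-1.511, -2.755, -0.0]
contact_force: [0.2, -0.3, 0.8]
grip_width: 0.0854
```

Request:
{"method": "carry_out", "body": {"offset": [[0,0,-0.03],[0,0,-0.08],[0,0,-0.15],[0,0,-0.22],[0,0,-0.29],[0,0,-0.34],[0,0,-0.34],[0,0,-0.34]], "turn": [[0,0,0],[0,0,0],[0,0,0],[0,0,0],[0,0,0],[0,0,0],[0,0,0],[0,0,0]]}}

```text
clock: 34.5
tcp_pos: [0.5978, -0.2803, 0.1989]
orientation: [1.51, 2.753, 0.001]
contact_force: [-0.4, 0.0, -0.8]
grip_width: 0.085
```

Run:
```python
from h import *
f=imaging.grab_frame("wrist"); g=imaging.grab_frame("scene")
a=cv2.resize(f["pixels"][100:300,160:480],(640,400)); b=g["pixels"][80:320,140:520]; b=cv2.resize(b,(640,404))[:190+10]
b=cv2.resize(g["pixels"][130:260,150:500],(640,238))
cv2.imwrite("pics/fin.png",np.vstack([cv2.resize(a,(560,350)),cv2.resize(b,(560,208))])[:,:,::-1])
go(.5976,-.2802,.2,32)
```

```text
t 34.6 tcp [ 0.597  -0.2797  0.197 ] yaw 32.5 w 0.0854 F [0.4 1.  0.6]
offset [-0.0016  0.0005 -0.0061] turn [-0.0005 -0.001   0.006 ] rows 0.1
```

View pics/fin.png

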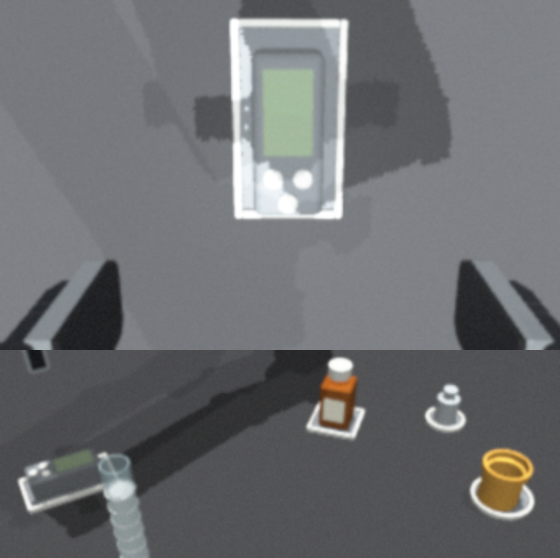

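Picture 15: all four items are upright and inside their nests. In the scene view the timer looks flat in the oblong nest. I'll check the timer's fit and the cup's centring numerically.

Run:
```python
from h import *
f=imaging.grab_frame("wrist"); a=np.radians(122.5); L=np.array([np.cos(a),np.sin(a)]); S=np.array([L[1],-L[0]])
n=lambda u,v,z:(lambda p:(round(p@L*1000,1),round(p@S*1000,1)))(ray(f,u,v,z)[:2])
print("timer far,near",n(325,129.7,.035),n(325,221.7,.035),"L,R",n(305.7,170,.035),n(345.7,170,.035))
print("nest far,near",n(325,111.4,.008),n(325,224,.008),"L,R",n(293,170,.008),n(357,170,.008))
t=imaging.grab_frame("top")
for q,z in (("test_cup",.059),("nest_large_round",.008),("weight",.041),("nest_small_round",.008),("bottle",.071),("nest_square",.008),("timer",.035),("nest_oblong",.008),("marker",.01),("cylinder",0)):
  for d in outline_of(q,"top")[:1]:
    m=d["region"].astype(np.uint8); c=max(cv2.findContours(m,0,1)[0],key=cv2.contourArea)[:,0]
    W=np.array([ray(t,u,v,z)[:2] for u,v in c])*1000
    print(q,round(d["score"],2),[np.round(x,1) for x in cv2.minAreaRect(W.astype(np.float32))])
```

```text
timer far,near (np.float64(-512.2), np.float64(353.3)) (np.float64(-598.8), np.float64(353.4)) L,R (np.float64(-548.4), np.float64(335.8)) (np.float64(-548.3), np.float64(372.2))
nest far,near (np.float64(-497.6), np.float64(353.3)) (np.float64(-612.0), np.float64(353.4)) L,R (np.float64(-554.3), np.float64(321.5)) (np.float64(-554.2), np.float64(385.3))
test_cup 0.92 [array([584., 261.]), array([64. , 54.9]), np.float64(45.8)]
nest_large_round 0.8 [array([564.5, 263.3]), array([28.4, 67.3]), np.float64(19.9)]
weight 0.7 [array([422.9, 221.1]), array([39.2, 29.5]), np.float64(89.7)]
nest_small_round 0.48 [array([424.4, 221.1]), array([55. , 50.1]), np.float64(20.4)]
bottle 0.97 [array([435.9,  64.4]), array([46. , 47.2]), np.float64(74.3)]
timer 0.66 [array([ 594.1, -279.1]), array([37.7, 94.8]), np.float64(32.4)]
nest_oblong 0.67 [array([ 594.3, -279. ]), array([ 64. , 116.2]), np.float64(31.8)]
marker 0.73 [array([744.4,  10. ]), array([133.7,  12.4]), np.float64(87.7)]
cylinder 0.79 [array([ 785. , -160.9]), array([ 61.5, 120.4]), np.float64(62.7)]
```

```bash
python3 -c "
from h import *
print(r.hand_in(), r.get_obs()['clock'])"
```

```text
the job is handed in; nothing more can be done
the job is handed in; nothing more can be done
```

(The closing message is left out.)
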